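# Find the loaded plate cassette by its weight and rack it

## Task

Three closed plate cassettes that look alike stand in the slots of the long three-slot metal stand; one still has its steel plate inside and is clearly heavier than the two empty ones. Find it by its weight and lower it gently into the free middle slot of the small white rack, between the two glass plates, without dropping it, until it rests on the slot's floor and stands upright. The two empty cassettes must end up standing in the slots of the stand, and the vial, the small carton and the beaker nearby are to be left alone.

Things in the scene. Friction and masses are not known exactly. Their poses are not given: they have to be found in the camera images.
- cassette_a_center (a point): closed flat grey plastic cassette standing on edge: 90 mm long (x), 14 mm thick (y), 100 mm tall (z); this point is its centre, 50 mm above its underside. Three look alike, any may be the loaded one: empty 0.10 to 0.17 kg, loaded (loose steel plate inside) 0.36 to 0.54 kg. Grip it across its thickness in the top 35 mm, mid-length
- cassette_b_center (a point): closed flat grey plastic cassette standing on edge: 90 mm long (x), 14 mm thick (y), 100 mm tall (z); this point is its centre, 50 mm above its underside. Three look alike, any may be the loaded one: empty 0.10 to 0.17 kg, loaded (loose steel plate inside) 0.36 to 0.54 kg. Grip it across its thickness in the top 35 mm, mid-length
- cassette_c_center (a point): closed flat grey plastic cassette standing on edge: 90 mm long (x), 14 mm thick (y), 100 mm tall (z); this point is its centre, 50 mm above its underside. Three look alike, any may be the loaded one: empty 0.10 to 0.17 kg, loaded (loose steel plate inside) 0.36 to 0.54 kg. Grip it across its thickness in the top 35 mm, mid-length
- stand: fixed pale aluminium stand, 110 x 190 mm; origin at the centre of its underside on the worktop, z up. Three slots run along its x at y = -60, 0, +60 mm, each 18 mm wide, 95 mm long, floor 6 mm and cheeks 34 mm above the worktop. At the start each holds a cassette, x parallel to the stand's x; raised 35 mm it is clear of the cheeks
- rack: fixed white plastic rack, 116 x 80 mm; origin at the centre of its underside on the worktop, z up. In its middle runs one free slot along its x; on both sides of it, centred 17 mm from its centre line, a fixed glass plate 4 mm thick and 88 mm long stands up to 62 mm above the worktop
- rack_slot (a point): centre of the floor of the rack's free slot, 6 mm above the worktop; x along the slot, z up. The slot is 18.5 mm wide (y) and 99 mm long (x); its walls rise 34 mm above this floor, with a small lead-in on the side walls. A seated cassette has its centre 50 mm above this point; either way round will do
- vial: bystander: screw-cap glass vial, 27 mm wide and 72 mm tall, standing on the worktop behind the rack; origin at its underside
- glass_box: bystander: small carton 34 x 82 x 30 mm, lying on the worktop in front of and to the left of the rack; origin at its underside
- beaker: bystander: 50 ml beaker, 50 mm wide and 58 mm tall, standing on the worktop behind the stand and rack; origin at its underside
There are look-alikes about, which are no part of the job. What is shaped like the part that bears cassette_c_center but turquoise is not meant.

How it is judged:
By the outcome, as a careful person would: the job done as asked, in the order asked, and still so for the second after the job is handed in, with the robot touching nothing.
It also fails if it takes over 58 s, if anything falls off the work surface, if the arm or the gripper's body presses on something with over 40 N, if the wrist force passes 120 N, or if a joint passes its speed limit or range.

## Robot

A 7-joint arm with a two-finger parallel gripper is mounted at the origin on a cart in front of the work surface, level with it; the furniture and walls round the work are solid. World frame = base frame: x ahead of the robot, y to its left, z up, the work surface at z = 0. Lengths are in m, angles in rad, forces in N, time in s.
With the tool pointing down it reaches from about 0.425 to 0.925 m from the base axis. Payload 6.8 kg.
Tool frame: the origin (TCP) lies on the mounting face of the last link; the fingertips stand 173 mm ahead of it and the grasp point (between the pads) lies 155 mm ahead of it; z points along the fingers, y is the line along which they close (so a half turn about z gives the same grasp; the last joint's range is limited). The gripper opens to 85 mm and grips with 20 to 120 N. Pads are 22 mm wide; open, the fingers measure 114 mm over their backs; the gripper's body (76 mm by 85 mm) begins 54 mm behind the grasp point. The pads swing forward as they close: fully open they stand 13 mm farther back than shut.
Start: joints at [-1.383, 0.477, 0.022, 1.555, -0.011, 1.109, -0.083], TCP at [0.197, 0.646, 0.405] pointing down, gripper open.
Joint ranges: [-2.96, 2.96], [-0.34, 2.1], [-1.41, 1.46], [0.24, 2.44], [-1.37, 4.51], [0.17, 1.92], [-2.96, 2.96]. Speed limits (rad/s): [2.39, 2.39, 3.14, 3.14, 3.14, 3.14, 3.14].

## Interface

Orientations are given as a rotation vector (axis times angle).
In Python, from bench import r gives the robot as it stands.
- The arm moves only by the tool carry_out, never from a script. Its argument "moves" is a list of rows, each a list of 5 numbers: the shift along the tool's x, y, z in m, then the turn about the tool's z in rad, then the finger opening in m, from 0 to 0.0854. In form: [[dx, dy, dz, roll, claw], ...]. A call has exactly 8 rows; each row is the pose to reach, as a shift and turn from the pose commanded when the call began, along the tool's axes at that moment; what a row does not reach only later rows make up. A row lasts 1/10 s, in which the tool goes at most 50 mm and 8.59 degrees, less where a joint would pass 70% of its speed; a pose out of reach is approached as far as the arm can. A call with a gripper value outside its range is refused whole. The fingers move at their own pace and stop on an object; "force" is the grip in N (left out, the last holds). Time passes only in rows, so rows that repeat a pose let the fingers close, or fill a call up. It gives the time, the measured TCP pose, the force, the opening and the grip force at its end, in the units of the state.
- r.get_obs(): the state, without advancing time (a new reading comes with each control period).
- r.grab_frame(name): name is "scene" or "top" or "wrist"; returns the picture (480x640x3 uint8, red, green, blue); there is no depth.
- r.calibration(name): a dict with "fx", "fy", "cx", "cy" (pixels), "k1" (the pictures are not rectified: a ray, as slopes to the right and down, at radius r is drawn at 1 + k1 r^2 times it, then the intrinsics apply), "rvec" (rotation vector, rad) and "tvec" (3), from world to camera coordinates, as OpenCV has them. Camera axes: x right, y down, z forward; pixel columns grow to the right and rows downward; lengths in m; the calibration is good to about 2 mm. A picture is of the moment at which its call begins: read the wrist's pose just before it. calibration takes no time and is no camera call; for the wrist camera it gives the pose at the moment of the call.
- r.hand_in(): hands the job in; it is judged then, once.
The state is a dict: "clock": time; "joints": joint angles; "qvel": joint speeds; "tau": joint torques, N m; "tcp_pos": TCP position; "orientation": TCP orientation; "contact_force": force on the tool from outside, world axes, zero at the start; "moment": the same for the moment, N m; "grip_width": finger opening in m; "gripper_force": force on a finger pad.
Only numpy, scipy, OpenCV 4.12 (cv2) and the standard library are available. Lean on these libraries where they do the work, as an engineer would, in place of code of your own. Each camera call takes 0.05 s, during which the arm holds its last target. There are 200 camera calls.

## Working session

There is one attempt and no reset: what is moved stays moved. The work goes in short steps, Python scripts to look and compute and a tool call to move; the robot and the scene stay as the last step left them, time stands still between calls to the robot, and variables do not carry over. Pictures are saved under pics/ and viewed, at most 10 in all, crops included, and the job is handed in when it is done.

Besides the shell and the picture viewer there is one more tool, called after "Call:" in YAML: its name, and indented under it one key for each argument. carry_out: Moves the arm, as the interface text tells. Its arguments: {"type":"object","properties":{"moves":{"type":"array","items":{"type":"array","items":{"type":"number"}}},"force":{"type":"number"}},"required":["moves"]}

```bash
mkdir -p pics; cat > h.py <<'E'
import numpy as np, cv2
from bench import r
def save(n,f):
    im=r.grab_frame(n); cv2.imwrite('pics/'+f,im[:,:,::-1]); return im
def ray(cal,u,v):
    R=cv2.Rodrigues(np.array(cal['rvec'],float))[0]; t=np.array(cal['tvec'],float)
    x=(u-cal['cx'])/cal['fx']; y=(v-cal['cy'])/cal['fy']; a,b=x,y
    for _ in range(20):
        s=1+cal['k1']*(a*a+b*b); a,b=x/s,y/s
    return -R.T@t, R.T@np.array([a,b,1.])
def at(cal,u,v,z):
    c,d=ray(cal,u,v); return c+d*(z-c[2])/d[2]
def proj(cal,P):
    R=cv2.Rodrigues(np.array(cal['rvec'],float))[0]; p=R@np.array(P,float)+np.array(cal['tvec'],float)
    a,b=p[0]/p[2],p[1]/p[2]; s=1+cal['k1']*(a*a+b*b)
    return np.array([cal['fx']*a*s+cal['cx'],cal['fy']*b*s+cal['cy']])
E
python3 - <<'E'
from h import *
o=r.get_obs(); print(o)
for n in('top','scene'):
    save(n,n+'1.png'); print(n,r.calibration(n))
E
```

```text
{'clock': 0.0, 'joints': array([-1.38309881,  0.4778182 ,  0.02236147,  1.55645389, -0.01150958,
        1.10928247, -0.08306154]), 'qvel': array([ 0.00044281,  0.00022559, -0.00099536,  0.0003868 ,  0.00073339,
        0.00210607, -0.00011799]), 'tau': array([-1.09854800e-04, -5.96442819e+01,  1.60793625e+00, -2.81203938e+01,
        1.24320877e-02,  9.09651106e-03,  1.91646950e-05]), 'tcp_pos': array([0.19668653, 0.64542397, 0.40371267]), 'orientation': array([-4.62869218e-01, -3.10717153e+00,  2.87232959e-03]), 'contact_force': array([ 0.45757175, -0.95856696, -0.04670356]), 'moment': array([-0.01479174,  0.02144636, -0.01306741]), 'gripper_force': 0.0, 'grip_width': 0.0850024414029811}
top {'fx': 619.2791224743124, 'fy': 619.2791224743124, 'cx': 323.9374528656737, 'cy': 240.3902838359333, 'k1': 0.029698780000558374, 'rvec': array([ 2.12492014, -2.17286962,  0.16992454]), 'tvec': array([-0.05098456,  0.57555999,  1.33794721])}
scene {'fx': 588.9995071147534, 'fy': 588.9995071147534, 'cx': 315.60338219914814, 'cy': 237.53574164680876, 'k1': 0.0068227972716781785, 'rvec': array([ 0.74969547, -2.70978447,  0.97033738]), 'tvec': array([0.45794401, 0.30418964, 1.11615889])}
```

View pics/top1.png

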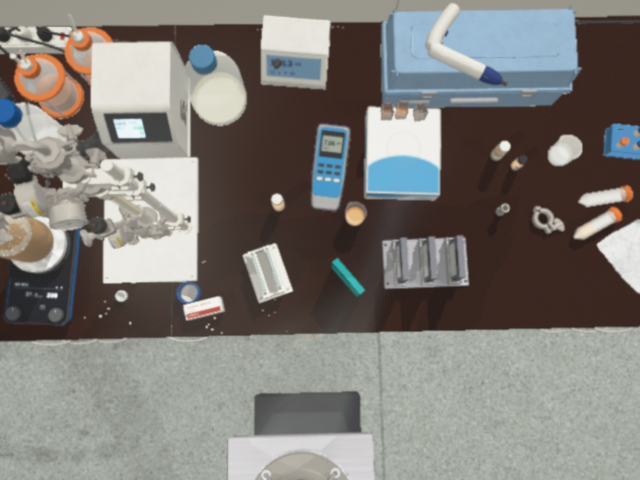

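View pics/scene1.png

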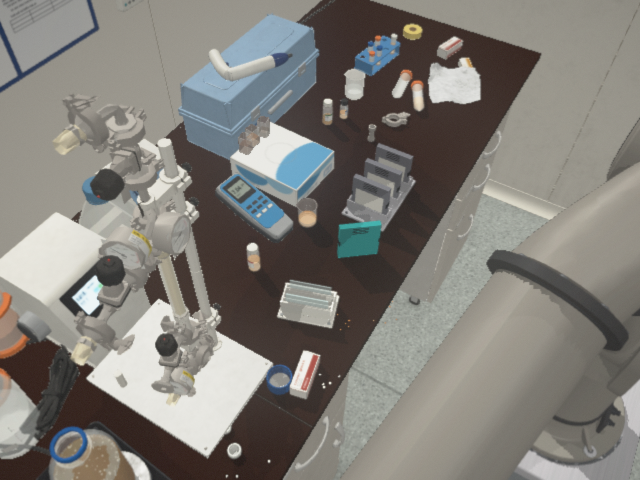

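The top view shows the rack at about (267,272), the stand with three cassettes at about (425,262), and the turquoise decoy between them at (348,277). The vial is at (278,202), the beaker at (355,214) and the carton at (203,308). I'll enlarge the work area.

```bash
python3 - <<'E'
from h import *
im=cv2.imread('pics/top1.png'); c=im[225:310,235:480]
cv2.imwrite('pics/c1.png',cv2.resize(c,None,fx=3.25,fy=3.25,interpolation=cv2.INTER_CUBIC))
cal=r.calibration('top')
for u,v,z in [(425,262,.034),(267,272,.03),(348,277,.1),(278,202,.07),(355,214,.05)]: print(u,v,at(cal,u,v,z).round(3))
print(ray(cal,320,240)[0], proj(cal,[.197,.646,.4]),proj(cal,[0,0,0]))
E
```

```text
425 262 [ 0.522 -0.289  0.034]
267 272 [0.508 0.065 0.03 ]
348 277 [ 0.486 -0.112  0.1  ]
278 202 [0.658 0.036 0.07 ]
355 214 [ 0.631 -0.134  0.05 ]
[ 0.3707999  -0.04801384  1.40860696] [-133.09985872  460.11804677] [300.20814442 508.26825732]
```

View pics/c1.png

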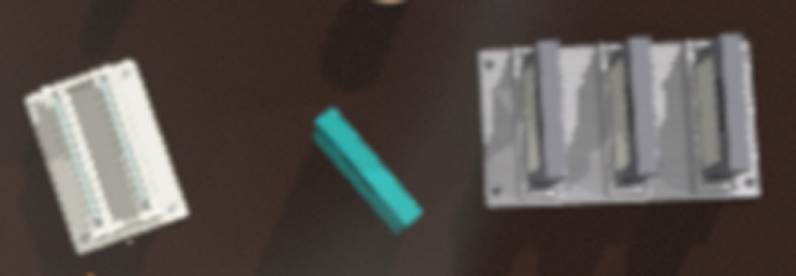

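The crop shows the rack corners, the decoy and the three cassette tops (each about 24 px wide) clearly enough to measure from.

```bash
python3 - <<'E'
from h import *
cal=r.calibration('top')
P=lambda x,y,z: at(cal,235+x/3.25,225+y/3.25,z)[:2]
def fit(c,z,n):
    p=np.array([P(*q,z) for q in c]); 
    print(n,p.mean(0).round(4),'edges',[np.linalg.norm(p[i]-p[i-1]).round(4) for i in range(4)],'ang',[np.degrees(np.arctan2(*(p[i]-p[i-1])[::-1])).round(1) for i in range(4)])
fit([(479,48),(749,38),(761,194),(486,207)],.006,'stand')
for z in(.006,.04): fit([(25,98),(133,60),(189,213),(80,253)],z,'rack')
for n,a,b in[('L',(549,40),(554,182)),('M',(638,38),(642,180)),('R',(732,34),(735,178)),('decoy',(328,112),(408,222))]:
    p,q=P(*a,.106),P(*b,.106); print(n,((p+q)/2).round(4),np.linalg.norm(p-q).round(4),np.degrees(np.arctan2(*(p-q)[::-1])).round(1))
o=r.get_obs(); R=cv2.Rodrigues(o['orientation'])[0]; print(R.round(3),r.calibration('wrist'))
E
```

```text
stand [ 0.5243 -0.2942] edges [np.float64(0.1121), np.float64(0.1907), np.float64(0.1102), np.float64(0.1921)] ang [np.float64(0.4), np.float64(-89.1), np.float64(-178.9), np.float64(91.5)]
rack [0.5081 0.0648] edges [np.float64(0.1154), np.float64(0.08), np.float64(0.1148), np.float64(0.0802)] ang [np.float64(19.1), np.float64(-71.6), np.float64(-160.8), np.float64(108.9)]
rack [0.5047 0.0621] edges [np.float64(0.1126), np.float64(0.0781), np.float64(0.112), np.float64(0.0783)] ang [np.float64(19.1), np.float64(-71.6), np.float64(-160.8), np.float64(108.9)]
L [ 0.5212 -0.2332] 0.0932 -0.4
M [ 0.5213 -0.2909] 0.0932 -1.2
R [ 0.522  -0.3519] 0.0945 -2.0
decoy [ 0.4872 -0.1124] 0.0881 34.5
[[-0.957  0.291 -0.   ]
 [ 0.291  0.957 -0.002]
 [-0.    -0.002 -1.   ]] {'fx': 430.8175119788176, 'fy': 430.8175119788176, 'cx': 316.7193835726986, 'cy': 240.8585688590549, 'k1': -0.05623084911797349, 'rvec': array([-2.31879605, -1.71929116, -0.25882864]), 'tvec': array([-0.67382308, -0.03778077,  0.37986894])}
```

Call:
carry_out:
  moves:
    - [-0.039,-0.023,0,-0.04,0.085]
    - [-0.078,-0.046,0,-0.08,0.085]
    - [-0.116,-0.069,0,-0.12,0.085]
    - [-0.155,-0.092,0,-0.16,0.085]
    - [-0.194,-0.115,0,-0.2,0.085]
    - [-0.233,-0.138,0,-0.24,0.085]
    - [-0.272,-0.161,0,-0.27,0.085]
    - [-0.31,-0.184,0,-0.295,0.085]
  force: 60

```text
clock: 0.9
tcp_pos: [0.4406, 0.3776, 0.4044]
orientation: [0.0, -3.141, 0.001]
contact_force: [0.6, -0.2, -0.9]
grip_width: 0.085
gripper_force: 0.0
```

Call:
carry_out:
  moves:
    - [-0.01,-0.047,0,0,0.085]
    - [-0.02,-0.094,0,0,0.085]
    - [-0.03,-0.141,0,0,0.085]
    - [-0.04,-0.188,0,0,0.085]
    - [-0.05,-0.236,0,0,0.085]
    - [-0.06,-0.283,0,0,0.085]
    - [-0.07,-0.33,0,0,0.085]
    - [-0.08,-0.378,0,0,0.085]

```text
clock: 1.7
tcp_pos: [0.5192, -0.0006, 0.4046]
orientation: [-0.001, -3.141, -0.0]
contact_force: [0.5, 0.5, 0.2]
grip_width: 0.0851
gripper_force: 0.0
```

Call:
carry_out:
  moves:
    - [0,-0.045,0,0,0.085]
    - [0,-0.09,0,0,0.085]
    - [0,-0.135,0,0,0.085]
    - [0,-0.18,0,0,0.085]
    - [0,-0.225,0,0,0.085]
    - [0,-0.26,0,0,0.085]
    - [0,-0.29,0,0,0.085]
    - [0,-0.29,0,0,0.085]

```text
clock: 2.5
tcp_pos: [0.5175, -0.2935, 0.4045]
orientation: [-0.012, -3.141, 0.004]
contact_force: [-1.4, -0.1, -0.2]
grip_width: 0.0855
gripper_force: 0.0
```

```bash
python3 - <<'E'
from h import *
o=r.get_obs(); print(o['clock'],o['joints'].round(2),o['tcp_pos'],o['contact_force'].round(2))
cal=r.calibration('wrist'); save('wrist','w1.png'); print(ray(cal,320,240)); np.save('w1.npy',cal,allow_pickle=True)
for y in(-.233,-.291,-.352): print([proj(cal,[.522+s*.045,y+q*.007,.106]).round(0).tolist() for s,q in((1,1),(1,-1),(-1,-1),(-1,1))])
E
```

```text
2.5 [ 0.09  0.36  0.42  1.78 -0.17  1.04  2.13] [ 0.51751609 -0.29346421  0.40450363] [-1.41 -0.12 -0.17]
(array([ 0.44023836, -0.29266399,  0.37327166]), array([ 0.29419343,  0.00236583, -0.95577538]))
[[417.0, 302.0], [397.0, 302.0], [404.0, 169.0], [426.0, 169.0]]
[[332.0, 302.0], [311.0, 303.0], [310.0, 170.0], [333.0, 170.0]]
[[243.0, 303.0], [222.0, 303.0], [212.0, 171.0], [234.0, 170.0]]
```

View pics/w1.png

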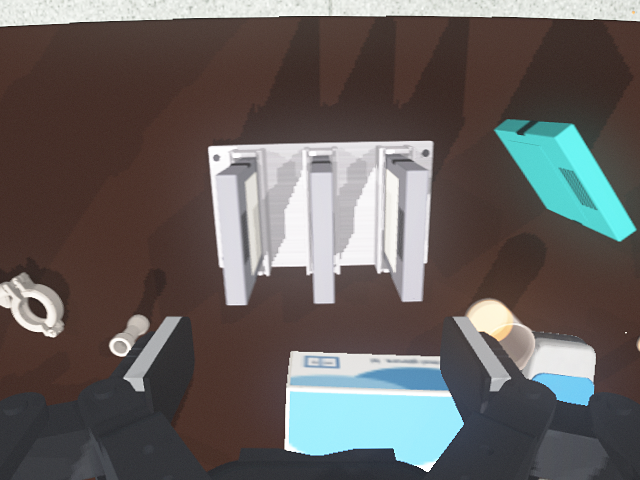

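The wrist view shows the three cassette tops. Left spans (217–241,172) to (227–248,304), middle (311–331,163) to (314–334,302), and right (400–420,168) to (402–425,300).

```bash
python3 - <<'E'
from h import *
cal=np.load('w1.npy',allow_pickle=True).item()
for n,a,b in[('L',(411,168),(413.5,300)),('M',(321,165),(324,302.5)),('R',(229,172),(237.5,304))]:
    p,q=at(cal,*a,.106)[:2],at(cal,*b,.106)[:2]; print(n,((p+q)/2).round(4),np.linalg.norm(p-q).round(4),np.degrees(np.arctan2(*(q-p)[::-1])).round(1))
E
```

```text
L [ 0.5209 -0.232 ] 0.0897 4.4
M [ 0.5206 -0.2903] 0.0929 1.0
R [ 0.5229 -0.3485] 0.09 -0.1
```

Call:
carry_out:
  moves:
    - [0,0,0,0,0.04]
    - [0,0,0.02,0,0.04]
    - [0,0,0.05,0,0.04]
    - [0,0,0.08,0,0.04]
    - [0,0,0.1,0,0.04]
    - [0,0,0.1,0,0.04]
    - [0,0,0.1,0,0.04]
    - [0,0,0.1,0,0.04]

```text
clock: 3.35
tcp_pos: [0.5198, -0.2884, 0.3061]
orientation: [-0.0, 3.139, -0.001]
contact_force: [0.7, 0.2, -0.1]
grip_width: 0.0399
gripper_force: 0.0
```

Call:
carry_out:
  moves:
    - [-0.001,-0.002,0.015,0,0.04]
    - [-0.001,-0.002,0.035,0,0.04]
    - [-0.001,-0.002,0.055,0,0.04]
    - [-0.001,-0.002,0.061,0,0.04]
    - [-0.001,-0.002,0.061,0,0.04]
    - [-0.001,-0.002,0.061,0,0.01]
    - [-0.001,-0.002,0.061,0,0.01]
    - [-0.001,-0.002,0.061,0,0.01]

```text
clock: 4.15
tcp_pos: [0.5206, -0.2911, 0.2448]
orientation: [0.001, 3.14, -0.001]
contact_force: [-0.2, -0.3, 2.6]
grip_width: 0.0133
gripper_force: 58.9
```

Call:
carry_out:
  moves:
    - [0,0,-0.003,0,0.01]
    - [0,0,-0.008,0,0.01]
    - [0,0,-0.014,0,0.01]
    - [0,0,-0.014,0,0.01]
    - [0,0,-0.014,0,0.01]
    - [0,0,-0.014,0,0.01]
    - [0,0,-0.014,0,0.01]
    - [0,0,-0.014,0,0.01]

```text
clock: 4.95
tcp_pos: [0.52, -0.2907, 0.2575]
orientation: [-0.001, -3.141, -0.0]
contact_force: [-0.0, -0.8, -2.2]
grip_width: 0.0131
gripper_force: 58.5
```

```bash
python3 - <<'E'
from h import *
a=[]
for i in range(4): r.grab_frame('wrist'); o=r.get_obs(); a.append(np.r_[o['contact_force'],o['tcp_pos'][2],o['grip_width']])
print(np.round(a,4))
E
```

```text
[[-0.385   0.3537 -1.1656  0.2575  0.0132]
 [ 0.4085  0.1951 -1.1648  0.2575  0.0132]
 [-0.6415 -0.2928 -1.2138  0.2576  0.0134]
 [-0.7204 -0.2897 -1.0284  0.2576  0.0134]]
```

Call:
carry_out:
  moves:
    - [0,0,0.006,0,0.01]
    - [0,0,0.01,0,0.01]
    - [0,0,0.0125,0,0.01]
    - [0,0,0.0135,0,0.01]
    - [0,0,0.0135,0,0.01]
    - [0,0,0.0135,0,0.04]
    - [0,0,0.0135,0,0.04]
    - [0,0,0.0135,0,0.04]

```text
clock: 5.95
tcp_pos: [0.5202, -0.2908, 0.2441]
orientation: [0.001, 3.141, -0.0]
contact_force: [-0.2, -0.2, 0.8]
grip_width: 0.0401
gripper_force: 0.0
```

Call:
carry_out:
  moves:
    - [0,0,-0.02,0,0.04]
    - [0,0,-0.05,0,0.04]
    - [0,0,-0.068,0,0.04]
    - [0,0.02,-0.068,0,0.04]
    - [0,0.045,-0.068,0,0.04]
    - [0,0.0585,-0.068,0,0.04]
    - [0,0.0585,-0.068,0,0.04]
    - [0,0.0585,-0.05,0,0.04]

```text
clock: 6.75
tcp_pos: [0.5211, -0.2331, 0.2959]
orientation: [0.001, 3.137, -0.003]
contact_force: [-0.0, -1.0, 0.6]
grip_width: 0.04
gripper_force: 0.0
```

Call:
carry_out:
  moves:
    - [0,0,0.015,0,0.04]
    - [0,0,0.035,0,0.04]
    - [0,0,0.049,0,0.04]
    - [0,0,0.049,0,0.04]
    - [0,0,0.049,0,0.01]
    - [0,0,0.049,0,0.01]
    - [0,0,0.049,0,0.01]
    - [0,0,0.049,0,0.01]

```text
clock: 7.55
tcp_pos: [0.5203, -0.2324, 0.2458]
orientation: [0.001, 3.141, -0.0]
contact_force: [-0.8, -0.1, 1.6]
grip_width: 0.0134
gripper_force: 59.5
```

Call:
carry_out:
  moves:
    - [0,0,-0.003,0,0.01]
    - [0,0,-0.008,0,0.01]
    - [0,0,-0.014,0,0.01]
    - [0,0,-0.014,0,0.01]
    - [0,0,-0.014,0,0.01]
    - [0,0,-0.014,0,0.01]
    - [0,0,-0.014,0,0.01]
    - [0,0,-0.014,0,0.01]

```text
clock: 8.35
tcp_pos: [0.5201, -0.2322, 0.259]
orientation: [-0.001, -3.141, -0.0]
contact_force: [-0.0, -0.3, -0.2]
grip_width: 0.0132
gripper_force: 59.2
```

```bash
python3 - <<'E'
from h import *
a=[]
for i in range(4): r.grab_frame('wrist'); o=r.get_obs(); a.append(np.r_[o['contact_force'],o['tcp_pos'],o['grip_width'],o['moment']])
print(np.round(a,4))
E
```

```text
[[ 2.1490e-01  6.0000e-04 -1.0792e+00  5.2010e-01 -2.3220e-01  2.5900e-01
   1.2900e-02  2.2300e-02 -2.3600e-02  5.0000e-03]
 [ 1.6020e-01 -2.4160e-01 -2.5193e+00  5.2010e-01 -2.3220e-01  2.5910e-01
   1.3500e-02 -4.0100e-02  6.6000e-03 -8.6600e-02]
 [ 8.1600e-02  7.2940e-01 -1.1197e+00  5.2010e-01 -2.3230e-01  2.5910e-01
   1.3300e-02 -9.6000e-03  3.2100e-02  6.1900e-02]
 [ 3.9800e-01 -1.6790e-01 -1.1599e+00  5.2010e-01 -2.3230e-01  2.5910e-01
   1.3100e-02 -3.1500e-02  2.7100e-02  2.1900e-02]]
```

Call:
carry_out:
  moves:
    - [0,0,0.006,0,0.01]
    - [0,0,0.01,0,0.01]
    - [0,0,0.0125,0,0.01]
    - [0,0,0.0135,0,0.01]
    - [0,0,0.0135,0,0.01]
    - [0,0,0.0135,0,0.04]
    - [0,0,0.0135,0,0.04]
    - [0,0,0.0135,0,0.04]

```text
clock: 9.35
tcp_pos: [0.5203, -0.2323, 0.2456]
orientation: [0.001, 3.141, -0.0]
contact_force: [-0.2, -0.1, 0.2]
grip_width: 0.0402
gripper_force: 0.0
```

Call:
carry_out:
  moves:
    - [0,0,-0.02,0,0.04]
    - [0,0,-0.05,0,0.04]
    - [0,0,-0.068,0,0.04]
    - [0,-0.03,-0.068,0,0.04]
    - [0,-0.07,-0.068,0,0.04]
    - [-0.001,-0.1,-0.068,0,0.04]
    - [-0.001,-0.117,-0.068,0,0.04]
    - [-0.001,-0.117,-0.06,0,0.04]

```text
clock: 10.15
tcp_pos: [0.5206, -0.352, 0.3064]
orientation: [0.007, 3.14, -0.004]
contact_force: [0.3, -0.3, -0.1]
grip_width: 0.04
gripper_force: 0.0
```

```bash
python3 - <<'E'
from h import *
cal=r.calibration('wrist'); o=r.get_obs(); np.save('w2.npy',cal,allow_pickle=True)
save('wrist','w2.png'); print(o['tcp_pos'],o['joints'].round(2))
for y in(-.232,-.291,-.350): print([proj(cal,[.522+s*.045,y+q*.007,.106]).round(0).tolist() for s,q in((1,1),(1,-1),(-1,-1),(-1,1))])
E
```

```text
[ 0.52056132 -0.35198997  0.30636691] [ 0.21  0.53  0.39  1.78 -0.25  0.88  2.28]
[[586.0, 383.0], [558.0, 384.0], [595.0, 195.0], [627.0, 195.0]]
[[464.0, 386.0], [434.0, 386.0], [452.0, 195.0], [487.0, 195.0]]
[[337.0, 387.0], [307.0, 387.0], [304.0, 195.0], [339.0, 195.0]]
```

View pics/w2.png

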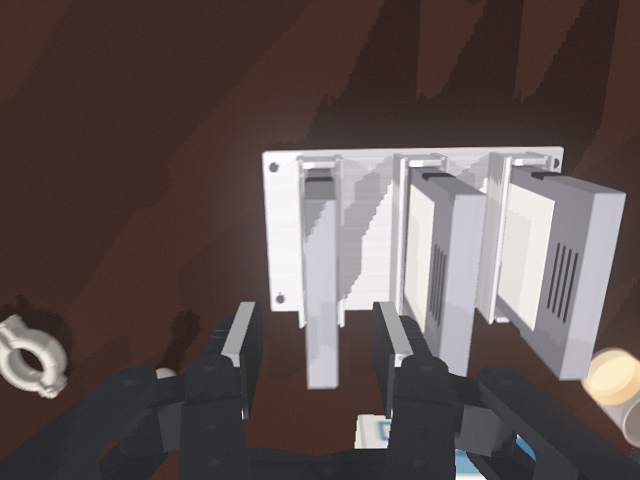

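The third cassette sits between the fingers, from (303–336,197) to (308–338,387), as predicted for y = -0.350. The other two are standing in their slots. I'll grip and weigh this one.

Call:
carry_out:
  moves:
    - [0,0,0.015,0,0.04]
    - [0,0,0.035,0,0.04]
    - [0,0,0.059,0,0.04]
    - [0,0,0.06,0,0.04]
    - [0,0,0.06,0,0.01]
    - [0,0,0.06,0,0.01]
    - [0,0,0.06,0,0.01]
    - [0,0,0.06,0,0.01]
  force: 80

```text
clock: 11.0
tcp_pos: [0.5213, -0.3492, 0.2464]
orientation: [0.001, 3.14, -0.001]
contact_force: [0.6, -0.5, -2.1]
grip_width: 0.0126
gripper_force: 78.2
```

Call:
carry_out:
  moves:
    - [0,0,-0.003,0,0.01]
    - [0,0,-0.008,0,0.01]
    - [0,0,-0.014,0,0.01]
    - [0,0,-0.014,0,0.01]
    - [0,0,-0.014,0,0.01]
    - [0,0,-0.014,0,0.01]
    - [0,0,-0.014,0,0.01]
    - [0,0,-0.014,0,0.01]

```text
clock: 11.8
tcp_pos: [0.521, -0.3492, 0.2595]
orientation: [-0.001, -3.141, -0.0]
contact_force: [0.8, -1.0, -3.5]
grip_width: 0.0127
gripper_force: 78.1
```

```bash
python3 - <<'E'
from h import *
a=[]
for i in range(3): r.grab_frame('wrist'); o=r.get_obs(); a.append(np.r_[o['contact_force'],o['tcp_pos'],o['grip_width'],o['moment']])
print(np.round(a,4))
E
```

```text
[[-0.0855 -0.5228 -4.0662  0.5211 -0.3492  0.2595  0.0128 -0.1496 -0.0522
  -0.0045]
 [-0.4733 -1.8359 -3.8256  0.521  -0.3492  0.2596  0.013  -0.1863 -0.0193
   0.0376]
 [-1.148  -0.3481 -4.1113  0.521  -0.3492  0.2596  0.0127 -0.1146 -0.04
   0.0541]]
```

The third cassette weighs about 0.41 kg, against about 0.12 kg for the other two, so it is the loaded one. I'll lift it clear and carry it over.

Call:
carry_out:
  moves:
    - [0,0,-0.008,0,0.01]
    - [0,0,-0.024,0,0.01]
    - [0,0,-0.045,0,0.01]
    - [0,0,-0.07,0,0.01]
    - [0,0,-0.095,0,0.01]
    - [0,0,-0.115,0,0.01]
    - [0,0,-0.127,0,0.01]
    - [0,0,-0.13,0,0.01]

```text
clock: 12.75
tcp_pos: [0.5212, -0.3494, 0.3921]
orientation: [0.001, 3.138, -0.002]
contact_force: [-0.3, -0.3, -5.1]
grip_width: 0.0127
gripper_force: 78.6
```

Call:
carry_out:
  moves:
    - [0,0.01,0,0,0.01]
    - [0,0.03,0,0,0.01]
    - [0,0.06,0,0,0.01]
    - [0,0.095,0,0,0.01]
    - [0,0.13,0,0,0.01]
    - [0,0.165,0,0,0.01]
    - [0,0.2,0,0,0.01]
    - [0,0.23,0,0,0.01]

```text
clock: 13.55
tcp_pos: [0.5204, -0.1162, 0.3884]
orientation: [0.001, -3.139, -0.002]
contact_force: [0.0, -0.4, -3.4]
grip_width: 0.0129
gripper_force: 78.5
```

Call:
carry_out:
  moves:
    - [0.002,0.03,0,-0.04,0.01]
    - [0.004,0.06,0,-0.08,0.01]
    - [0.006,0.09,0,-0.13,0.01]
    - [0.008,0.12,0,-0.18,0.01]
    - [0.01,0.148,0,-0.23,0.01]
    - [0.012,0.168,0,-0.28,0.01]
    - [0.014,0.18,0,-0.31,0.01]
    - [0.014,0.183,0,-0.333,0.01]

```text
clock: 14.35
tcp_pos: [0.5069, 0.065, 0.3892]
orientation: [0.525, -3.096, -0.0]
contact_force: [0.2, -0.1, -4.2]
grip_width: 0.0129
gripper_force: 78.6
```

```bash
python3 - <<'E'
from h import *
r.grab_frame('top')
cal=r.calibration('wrist'); o=r.get_obs(); np.save('w3.npy',cal,allow_pickle=True)
save('wrist','w3.png'); print(o['clock'],o['tcp_pos'],o['orientation'],o['joints'].round(2),o['contact_force'])
np.savez('w3o.npz',**o)
E
```

```text
14.4 [0.50718708 0.06426285 0.38935631] [ 5.24411926e-01 -3.09678285e+00  2.48461704e-04] [-0.43  0.22  0.21  1.97 -0.06  0.95  1.71] [ 0.25074098  0.28079416 -4.15012874]
```

View pics/w3.png

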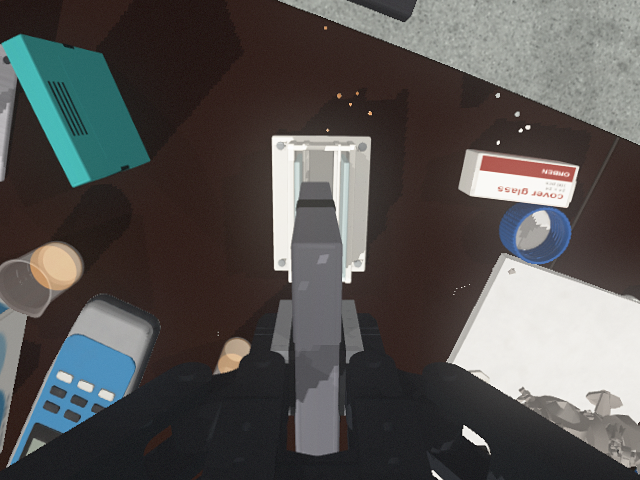

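The wrist view shows the rack at (272–371, 137–270), straight ahead and aligned with the held cassette. I'll enlarge the region to check lateral offset and yaw.

```bash
python3 - <<'E'
from h import *
im=cv2.imread('pics/w3.png')[125:285,255:385]
cv2.imwrite('pics/c3.png',cv2.resize(im,None,fx=3.7,fy=3.7,interpolation=cv2.INTER_CUBIC))
E
```

```text
(no output)
```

View pics/c3.png

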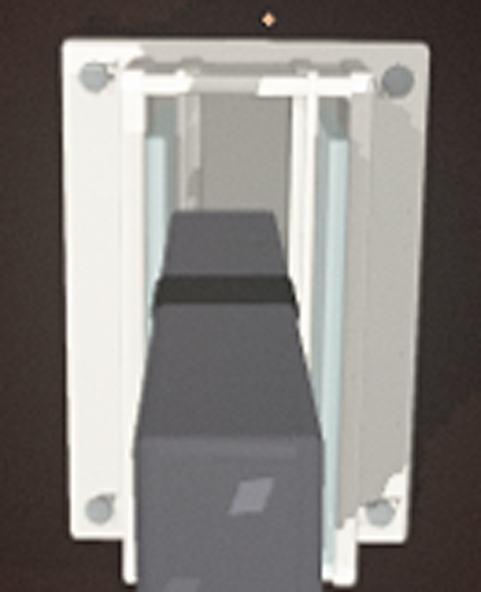

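```bash
python3 - <<'E'
from h import *
cal=np.load('w3.npy',allow_pickle=True).item(); o=np.load('w3o.npz')
R=cv2.Rodrigues(o['orientation'])[0]; T=o['tcp_pos']
P=lambda x,y,z: at(cal,255+x/3.7,125+y/3.7,z)
L=lambda p:R.T@(p-T)   # tool frame
for z in(.0,.006):
    p=np.array([L(P(*q,z)) for q in[(63,40),(430,42),(408,543),(72,538)]])
    d=np.array([L(P(*q,z)) for q in[(96,77),(398,81),(380,512),(99,509)]])
    for c in(p,d): print(z,'centre tool xy',(c.mean(0)[:2]*1e3).round(1),'len',[(np.linalg.norm(c[i]-c[i-1])*1e3).round(1) for i in range(4)],
      'ang of long axis',[np.degrees(np.arctan2((a-b)[1],(a-b)[0])).round(2) for a,b in((c[0],c[3]),(c[1],c[2]))],'short',[np.degrees(np.arctan2(-(a-b)[0],(a-b)[1])).round(2) for a,b in((c[1],c[0]),(c[2],c[3]))])
for n,z,q in[('floorL',.006,(200,190)),('floorR',.006,(287,190)),('glL in',.0,(0,0)),('casL near bottom',.149,(172,212)),('casR',.149,(274,212)),('top near L',.249,(136,438)),('top near R',.249,(322,438))]:
    print(n,(L(P(*q,z))*1e3).round(1))
print(P(246,300,.006))
E
```

```text
0.0 centre tool xy [-3.7  4. ] len [np.float64(116.8), np.float64(80.6), np.float64(117.7), np.float64(80.9)] ang of long axis [np.float64(0.6), np.float64(0.46)] short [np.float64(0.25), np.float64(0.86)]
0.0 centre tool xy [-4.  4.] len [np.float64(101.4), np.float64(66.7), np.float64(101.3), np.float64(67.2)] ang of long axis [np.float64(0.92), np.float64(0.65)] short [np.float64(0.69), np.float64(0.6)]
0.006 centre tool xy [-2.3  4. ] len [np.float64(114.9), np.float64(79.2), np.float64(115.7), np.float64(79.5)] ang of long axis [np.float64(0.6), np.float64(0.46)] short [np.float64(0.25), np.float64(0.86)]
0.006 centre tool xy [-2.6  4. ] len [np.float64(99.7), np.float64(65.6), np.float64(99.6), np.float64(66.1)] ang of long axis [np.float64(0.92), np.float64(0.65)] short [np.float64(0.69), np.float64(0.6)]
floorL [ 23.   -5.7 383.4]
floorR [ 23.   13.6 383.4]
glL in [ 63.7 -49.2 389.4]
casL near bottom [ 42.   -6.8 240.4]
casR [ 42.    6.7 240.4]
top near L [ 42.5  -5.9 140.4]
top near R [ 42.5   7.5 140.4]
[0.50719906 0.06912522 0.006     ]
```

Call:
carry_out:
  moves:
    - [0,0.001,0,0.005,0.01]
    - [0,0.0035,0.008,0.01,0.01]
    - [0,0.0035,0.022,0.01,0.01]
    - [0,0.0035,0.04,0.01,0.01]
    - [0,0.0035,0.056,0.01,0.01]
    - [0,0.0035,0.068,0.01,0.01]
    - [0,0.0035,0.072,0.01,0.01]
    - [0,0.0035,0.072,0.01,0.01]

```text
clock: 15.25
tcp_pos: [0.5062, 0.0668, 0.3172]
orientation: [0.503, -3.1, 0.0]
contact_force: [-0.7, 0.4, -4.1]
grip_width: 0.0128
gripper_force: 78.5
```

```bash
python3 - <<'E'
from h import *
r.grab_frame('top'); r.grab_frame('top')
cal=r.calibration('wrist'); o=r.get_obs(); np.save('w4.npy',cal,allow_pickle=True); np.savez('w4o.npz',**o)
im=save('wrist','w4.png'); print(o['clock'],o['tcp_pos'],o['orientation'],o['contact_force'])
R=cv2.Rodrigues(o['orientation'])[0]; print([proj(cal,o['tcp_pos']+R@[x,y,o['tcp_pos'][2]-.006]).round() for x,y in((58,-40),(58,40),(-58,40),(-58,-40))] if 0 else '')
cv2.imwrite('pics/c4.png',cv2.resize(cv2.imread('pics/w4.png')[110:310,240:400],None,fx=3,fy=3,interpolation=cv2.INTER_CUBIC))
E
```

```text
15.35 [0.50660879 0.06699632 0.31819001] [-5.03221286e-01  3.10005651e+00  8.48597185e-05] [ 0.07781484  0.81061517 -4.12254483]
```

View pics/c4.png

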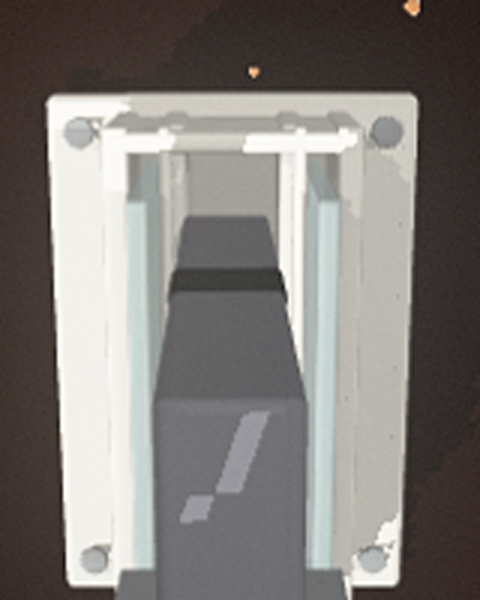

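```bash
python3 - <<'E'
from h import *
cal=np.load('w4.npy',allow_pickle=True).item(); o=np.load('w4o.npz')
R=cv2.Rodrigues(o['orientation'])[0]; T=o['tcp_pos']
L=lambda x,y,z:(R.T@(at(cal,240+x/3,110+y/3,z)-T))*1e3
for c in([(48,95),(417,95),(397,586),(68,586)],[(80,132),(387,132),(372,558),(95,558)]):
    c=np.array([L(*q,.004) for q in c])
    print((c.mean(0)[:2]).round(1),[np.linalg.norm(c[i]-c[i-1]).round(1) for i in range(4)],[np.degrees(np.arctan2((a-b)[1],(a-b)[0])).round(2) for a,b in((c[0],c[3]),(c[1],c[2]))],[np.degrees(np.arctan2(-(a-b)[0],(a-b)[1])).round(2) for a,b in((c[1],c[0]),(c[2],c[3]))])
for n,z,x,y in[('casBL',.078,186,216),('casBR',.078,266,216),('casTL',.178,156,400),('casTR',.178,306,400),('glassL',.062,144,200),('glassR',.062,321,200),('floorL',.006,189,190),('floorR',.006,278,190),('glL far',.062,143,565),('glR far',.062,317,565)]: print(n,L(x,y,z).round(1))
E
```

```text
[-1.8  1.2] [np.float64(115.7), np.float64(79.2), np.float64(115.7), np.float64(79.3)] [np.float64(-0.05), np.float64(-0.08)] [np.float64(-0.04), np.float64(-0.06)]
[-2.   1.4] [np.float64(100.5), np.float64(66.4), np.float64(100.5), np.float64(66.2)] [np.float64(-0.13), np.float64(-0.04)] [np.float64(-0.05), np.float64(-0.05)]
casBL [ 42.2  -6.5 240.2]
casBR [ 42.2   6.5 240.1]
casTL [ 42.6  -5.8 140.2]
casTR [ 42.6   7.4 140.1]
glassL [ 42.4 -14.4 256.2]
glassR [ 42.4  16.5 256.1]
floorL [ 35.9  -8.3 312.2]
floorR [ 35.9  11.  312.2]
glL far [-27.2 -15.9 256.2]
glR far [-27.2  17.2 256.2]
```

Call:
carry_out:
  moves:
    - [0.0005,0.001,0,0,0.01]
    - [0.0005,0.001,0.004,0,0.01]
    - [0.0005,0.001,0.01,0,0.01]
    - [0.0005,0.001,0.018,0,0.01]
    - [0.0005,0.001,0.026,0,0.01]
    - [0.0005,0.001,0.032,0,0.01]
    - [0.0005,0.001,0.036,0,0.01]
    - [0.0005,0.001,0.036,0,0.01]

```text
clock: 16.2
tcp_pos: [0.5052, 0.0678, 0.2809]
orientation: [0.504, -3.099, 0.0]
contact_force: [-0.5, -0.4, -4.2]
grip_width: 0.0132
gripper_force: 78.6
```

Call:
carry_out:
  moves:
    - [0,0,0.002,0,0.01]
    - [0,0,0.004,0,0.01]
    - [0,0,0.006,0,0.01]
    - [0,0,0.008,0,0.01]
    - [0,0,0.01,0,0.01]
    - [0,0,0.012,0,0.01]
    - [0,0,0.012,0,0.01]
    - [0,0,0.012,0,0.01]

```text
clock: 17.0
tcp_pos: [0.5055, 0.0678, 0.2697]
orientation: [0.504, -3.101, 0.0]
contact_force: [0.4, 0.0, -4.7]
grip_width: 0.013
gripper_force: 78.6
```

Call:
carry_out:
  moves:
    - [0,0,0.003,0,0.01]
    - [0,0,0.006,0,0.01]
    - [0,0,0.009,0,0.01]
    - [0,0,0.012,0,0.01]
    - [0,0,0.015,0,0.01]
    - [0,0,0.018,0,0.01]
    - [0,0,0.019,0,0.01]
    - [0,0,0.019,0,0.01]

```text
clock: 17.8
tcp_pos: [0.5054, 0.0679, 0.2505]
orientation: [0.504, -3.101, 0.0]
contact_force: [0.2, 0.1, -4.4]
grip_width: 0.0129
gripper_force: 78.6
```

Call:
carry_out:
  moves:
    - [0,0,0.001,0,0.01]
    - [0,0,0.002,0,0.01]
    - [0,0,0.0025,0,0.01]
    - [0,0,0.003,0,0.01]
    - [0,0,0.0035,0,0.01]
    - [0,0,0.0035,0,0.01]
    - [0,0,0.0035,0,0.01]
    - [0,0,0.0035,0,0.01]

```text
clock: 18.6
tcp_pos: [0.5055, 0.0679, 0.2472]
orientation: [-0.504, 3.101, 0.0]
contact_force: [-0.6, -0.3, -4.7]
grip_width: 0.0131
gripper_force: 78.6
```

Not on the floor yet, so I'll lower in half-millimetre steps until the weight comes off.

Call:
carry_out:
  moves:
    - [0,0,0.0005,0,0.01]
    - [0,0,0.001,0,0.01]
    - [0,0,0.001,0,0.01]
    - [0,0,0.0015,0,0.01]
    - [0,0,0.0015,0,0.01]
    - [0,0,0.0015,0,0.01]
    - [0,0,0.0015,0,0.01]
    - [0,0,0.0015,0,0.01]

```text
clock: 19.4
tcp_pos: [0.5055, 0.0678, 0.2463]
orientation: [-0.504, 3.101, 0.0]
contact_force: [-2.8, -0.9, 5.2]
grip_width: 0.0126
gripper_force: 80.3
```

The cassette touched the floor at the expected height of 0.246, so I'll release and retreat upwards.

Call:
carry_out:
  moves:
    - [0,0,0,0,0.04]
    - [0,0,0,0,0.04]
    - [0,0,0,0,0.04]
    - [0,0,-0.005,0,0.04]
    - [0,0,-0.02,0,0.04]
    - [0,0,-0.04,0,0.04]
    - [0,0,-0.065,0,0.04]
    - [0,0,-0.09,0,0.04]

```text
clock: 20.2
tcp_pos: [0.5054, 0.0678, 0.3368]
orientation: [0.504, -3.101, 0.0]
contact_force: [-0.1, 0.6, -0.4]
grip_width: 0.0402
gripper_force: 0.0
```

Call:
carry_out:
  moves:
    - [0,0,-0.02,0,0.04]
    - [0,0,-0.04,0,0.04]
    - [0,0,-0.06,0,0.04]
    - [0,0,-0.07,0,0.04]
    - [0,0,-0.07,0,0.04]
    - [0,0,-0.07,0,0.04]
    - [0,0,-0.07,0,0.04]
    - [0,0,-0.07,0,0.04]

```text
clock: 21.0
tcp_pos: [0.5052, 0.0678, 0.4047]
orientation: [0.504, -3.099, 0.0]
contact_force: [-0.4, -0.4, 0.8]
grip_width: 0.0402
gripper_force: 0.0
```

```bash
python3 - <<'E'
from h import *
a=save('wrist','w5.png')[60:420,120:500]; b=save('scene','s5.png')[120:360,200:440]
b=cv2.resize(b,(360,360)); cv2.imwrite('pics/c5.png',np.hstack([a,b])[:,:,::-1]); print(r.get_obs()['clock'])
E
```

```text
21.1
```

View pics/c5.png

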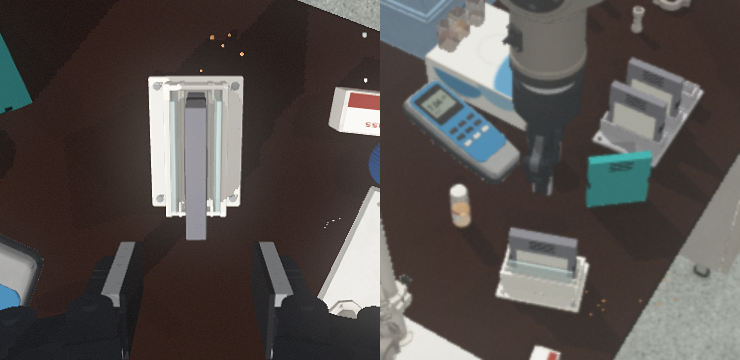

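The picture shows the loaded cassette upright between the glass plates, at (195,165) in the wrist half. The two empty ones are standing in the stand and the bystanders are untouched.

```bash
python3 -c "
from bench import r
print(r.hand_in())"
```

```text
the job is handed in; nothing more can be done
None
```

I found the loaded cassette by weight (about 0.41 kg, against about 0.12 kg for the other two), lowered it onto the floor of the rack's middle slot where it stands upright, left the two empties standing in the stand, and handed the job in at about 21 s.

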